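# Return the three screwdrivers to their colour-matched rests

## Robot

A 6-joint arm with a two-finger parallel gripper is mounted at the origin on a cart in front of the work surface, level with it; the furniture and walls round the work are solid. World frame = base frame: x ahead of the robot, y to its left, z up, the work surface at z = 0. Lengths are in m, angles in rad, forces in N, time in s.
With the tool pointing down it reaches from about 0.35 to 0.85 m from the base axis. Payload 8.1 kg.
Tool frame: the origin (TCP) lies at the centre of the arm's flange, where the gripper is bolted on; the fingertips stand 186 mm ahead of it and the grasp point (between the pads) lies 167 mm ahead of it; z points along the fingers, y is the line along which they close (so a half turn about z gives the same grasp; the last joint's range is limited). The gripper opens to 93 mm and grips with 3 to 60 N. Pads are 15 mm wide; open, the fingers measure 128 mm over their backs; the gripper's body (75 mm by 188 mm) begins 65 mm behind the grasp point.
Start: joints at [-1.307, 0.13, 1.488, -0, 1.523, -0.085], TCP at [0.205, -0.564, 0.405] pointing down, gripper open.
Joint ranges: [-2.96, 2.96], [-0.89, 2.26], [0.02, 2.5], [-1.34, 4.48], [0, 2.73], [-2.66, 2.66]. Speed limits (rad/s): [2.39, 2.39, 2.79, 3.14, 3.14, 3.14].

## Interface

Orientations are given as a rotation vector (axis times angle).
In Python, from plant import robot gives the robot as it stands.
- The arm moves only by the tool apply_moves, never from a script. Its argument "series" is a list of rows, each a list of 2 entries, a list of its own where there are three numbers: the shift along the tool's x, y, z in mm, then the turn, a rotation vector about the tool's x, y, z in rad. A call has 1 to 12 rows; each row shifts and turns the commanded pose from where the row before left it, along the tool's axes as they then stand; what a row does not reach is not made up. A row lasts 1/12 s, in which the tool goes at most 41.7 mm and 7.16 degrees, less where a joint would pass 70% of its speed; a pose out of reach is approached as far as the arm can. A call is refused whole if a number of a shift passes 41.7 or a number of a turn 0.125, either way. A call with a gripper value outside its range is refused whole. "claw" is the opening, from 0 (shut) to 1 (fully open), set as the call begins (left out, the last holds). The fingers move at their own pace and stop on an object; "newtons" is the grip in N (left out, the last holds). Time passes only in rows, so rows that do not move let the fingers close. It gives the time, the measured TCP pose, the force, the opening and the grip force at its end, in the units of the state.
- robot.read_state(): the state, without advancing time (a new reading comes with each control period).
- robot.read_camera(name): name is "scene" or "side" or "wrist"; returns (picture, depth): 400x640x3 uint8, blue, green, red; 400x640 float32, m along the optical axis (not along the pixel's ray), 0 where there is no reading.
- robot.calibration(name): a dict with "fx", "fy", "cx", "cy" (pixels), "D" ([k1, k2, p1, p2, k3] as OpenCV has them; the pictures are not rectified), "extrinsics" (4x4, takes a point from world to camera coordinates). Camera axes: x right, y down, z forward; pixel columns grow to the right and rows downward; lengths in m; the calibration is good to about 2 mm. A picture is of the moment at which its call begins: read the wrist's pose just before it. calibration takes no time and is no camera call; for the wrist camera it gives the pose at the moment of the call.
- robot.close_job(): hands the job in; it is judged then, once.
The state is a dict: "t": time; "q": joint angles; "dq": joint speeds; "joint_torque": joint torques, N m; "tool_pos": TCP position; "orientation": TCP orientation; "force": force on the tool from outside, world axes, zero at the start; "wrist_torque": the same for the moment, N m; "opening": finger opening in m; "gripper_force": force on a finger pad.
Only numpy, scipy, OpenCV 4.12 (cv2) and the standard library are available. Lean on these libraries where they do the work, as an engineer would, in place of code of your own. Each camera call takes 0.05 s, during which the arm holds its last target. There are 200 camera calls.

## Task

Pick the three screwdrivers out of the tools lying on the bench and lay each one in the tool rest of its own handle colour, level in both forks and centred lengthwise over the base of the rest: the handle in the coloured fork, the blade in the small dark fork. Leave the solder pump, the syringe, the heat sink and the tape roll where they lie.

Things in the scene. Friction and masses are not known exactly. Their poses are not given: they have to be found in the camera images.
- red_axis (a point): red screwdriver lying down, 146 mm long: round red handle 17 mm thick, steel blade 4 mm thick. Point on its long axis near mid-length, 8.5 mm above the bench; y runs along the tool to the handle end, x level across it. Handle from y = -3 to +72 mm, blade tip at y = -73 mm. Balances in the handle; grip at about y = +25 mm, closing along x. Can roll if pushed.
- blue_axis (a point): blue screwdriver lying down, 181 mm long: round blue handle 21 mm thick, steel blade 4 mm thick. Point on its long axis near mid-length, 10.5 mm above the bench; y runs along the tool to the handle end, x level across it. Handle from y = 4 to +89 mm, blade tip at y = -91 mm. Balances in the handle; grip at about y = +35 mm, closing along x. Can roll if pushed.
- yellow_axis (a point): yellow screwdriver lying down, 116 mm long: round yellow handle 14 mm thick, steel blade 4 mm thick. Point on its long axis near mid-length, 7 mm above the bench; y runs along the tool to the handle end, x level across it. Handle from y = -3 to +57 mm, blade tip at y = -58 mm. Balances in the handle; grip at about y = +18 mm, closing along x. Can roll if pushed.
- rest_red: fixed red rest. Origin: centre of base underside; y from dark blade fork to red handle fork, z up. Base 46 wide, 6 thick, y -66 to 66 mm. Forks 7 mm thick, V notches open upward over x = 0: blade at y -35 (46 high, notch 25 wide), handle at y 55 (42 high, notch 37 wide). Seated: red_axis point 36 mm above this origin, tool's y along this y; handle free between the forks.
- rest_blue: fixed blue rest. Origin: centre of base underside; y from dark blade fork to blue handle fork, z up. Base 46 wide, 6 thick, y -79 to 79 mm. Forks 7 mm thick, V notches open upward over x = 0: blade at y -45 (46 high, notch 25 wide), handle at y 68 (40 high, notch 37 wide). Seated: blue_axis point 36 mm above this origin, tool's y along this y; handle free between the forks.
- rest_yellow: fixed yellow rest. Origin: centre of base underside; y from dark blade fork to yellow handle fork, z up. Base 46 wide, 6 thick, y -56 to 56 mm. Forks 7 mm thick, V notches open upward over x = 0: blade at y -30 (46 high, notch 25 wide), handle at y 45 (45 high, notch 37 wide). Seated: yellow_axis point 36 mm above this origin, tool's y along this y; handle free between the forks.
- solder_pump: bystander, to be left alone: blue solder pump (a thick pen, 196 x 21 mm, 23 mm high) with a small red button on its body and a stubby tip, lying along its y axis; origin under its middle, on the bench. It is no screwdriver.
- syringe: bystander, to be left alone: cream-coloured syringe with a blue needle hub, 134 mm long, 23 mm wide and high, lying along its y axis; origin under its middle.
- heat_sink: bystander, to be left alone: black finned heat sink, 30 x 30 x 16 mm, origin under its centre.
- amber_tape: bystander, to be left alone: roll of amber tape lying flat, 56 mm across, 12 mm high, origin under its centre.

How it is judged:
By the outcome, as a careful person would: the job done as asked, in the order asked, and still so for the second after the job is handed in, with the robot touching nothing.
It also fails if it takes over 96 s, if anything falls off the work surface, if the arm or the gripper's body presses on something with over 40 N, if the wrist force passes 120 N, or if a joint passes its speed limit or range.

## Working session

There is one attempt and no reset: what is moved stays moved. The work goes in short steps, Python scripts to look and compute and a tool call to move; the robot and the scene stay as the last step left them, time stands still between calls to the robot, and variables do not carry over. Pictures are saved under pics/ and viewed, at most 14 in all, crops included, and the job is handed in when it is done.

Besides the shell and the picture viewer there is one more tool, called after "Emit:" as name(argument=value, ...), one argument or row to a line, values as JSON. apply_moves: Moves the arm, as the interface text tells. Its arguments: {"type":"object","properties":{"series":{"type":"array"},"claw":{"type":"number"},"newtons":{"type":"number"}},"required":["series"]}

```bash
mkdir -p pics; ls
python3 - <<'E'
from plant import robot
import cv2,numpy as np
s=robot.read_state();print({k:np.round(v,3) for k,v in s.items()})
for n in ("scene","side"):
    p,d=robot.read_camera(n);cv2.imwrite(f"pics/{n}0.png",p);np.save(f"pics/{n}0.npy",d)
    c=robot.calibration(n);print(n,c["fx"],c["cx"],c["cy"],c["D"]);print(np.round(c["extrinsics"],3))
E
```

```text
pics
{'t': np.float64(0.0), 'q': array([-1.307,  0.131,  1.489, -0.   ,  1.523, -0.085]), 'dq': array([-0.   ,  0.001,  0.002, -0.001, -0.   ,  0.001]), 'joint_torque': array([-0.0000e+00, -5.5984e+01, -4.9177e+01,  7.7000e-02,  3.5000e-02,
       -0.0000e+00]), 'tool_pos': array([ 0.205, -0.564,  0.404]), 'orientation': array([-3.092, -0.545,  0.   ]), 'force': array([ 1.38 , -0.509, -0.224]), 'wrist_torque': array([-0.04 , -0.005,  0.013]), 'gripper_force': np.float64(0.0), 'opening': np.float64(0.093)}
scene 466.9799737092136 313.12387639316154 204.2724670972394 [-0.11987643  0.          0.          0.          0.        ]
[[-0.77  -0.638  0.015  0.375]
 [-0.254  0.284 -0.925  0.165]
 [ 0.586 -0.716 -0.381  0.947]
 [ 0.     0.     0.     1.   ]]
side 473.715613484508 315.83637300795647 199.42531276876826 [-0.10974458  0.          0.          0.          0.        ]
[[ 0.996  0.09   0.026 -0.484]
 [ 0.06  -0.397 -0.916  0.013]
 [-0.072  0.913 -0.4    1.255]
 [ 0.     0.     0.     1.   ]]
```

View pics/scene0.png

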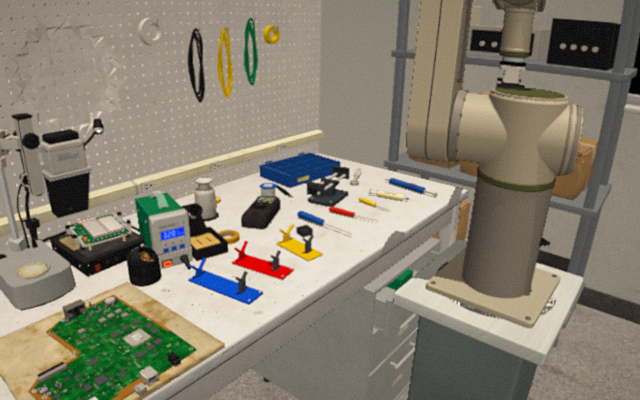

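View pics/side0.png

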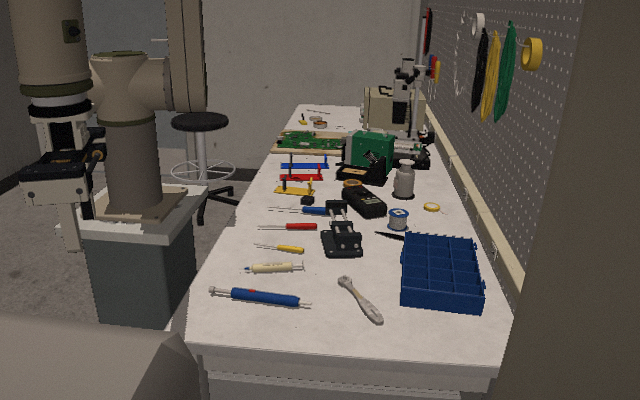

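Scene view: blue, red and yellow drivers lie at about (320,222), (350,213) and (372,204), and the rests at (225,284), (265,264) and (300,248). In the side view the drivers are at (310,210), (287,227) and (280,248), and the rests at (303,164), (300,177) and (295,190). Next I'll measure them coarsely.

```bash
cat > h.py <<'E'
import cv2,numpy as np
from plant import robot
from scipy.spatial.transform import Rotation as R
def K(c): return np.array([[c["fx"],0,c["cx"]],[0,c["fy"],c["cy"]],[0,0,1]])
def rays(uv,c):
    uv=np.asarray(uv,float).reshape(-1,1,2)
    n=cv2.undistortPoints(uv,K(c),np.array(c["D"]))[:,0]
    E=np.array(c["extrinsics"]);Rm=E[:3,:3]
    return -Rm.T@E[:3,3], np.c_[n,np.ones(len(n))]@Rm
def onplane(uv,c,z):
    o,d=rays(uv,c); return o+d*((z-o[2])/d[:,2])[:,None]
def bydepth(uv,dep,c):
    o,d=rays(uv,c); uv=np.asarray(uv,int); return o+d*dep[uv[:,1],uv[:,0]][:,None]
def proj(P,c):
    E=np.array(c["extrinsics"]);return cv2.projectPoints(np.asarray(P,float).reshape(-1,1,3),cv2.Rodrigues(E[:3,:3])[0],E[:3,3],K(c),np.array(c["D"]))[0][:,0]
HUE={"red":((0,8),(172,180)),"yellow":((20,32),),"blue":((102,122),)}
def mask(p,col,smin=130,vmin=50):
    h=cv2.cvtColor(p,cv2.COLOR_BGR2HSV);m=0
    for a,b in HUE[col]: m=m|cv2.inRange(h,(a,smin,vmin),(b,255,255))
    return m
def blobs(m,amin=25):
    n,l,s,c=cv2.connectedComponentsWithStats(m)
    for i in range(1,n):
        if s[i,4]>=amin:
            v,u=np.nonzero(l==i); yield np.c_[u,v],s[i]
def pca(P):
    m=P.mean(0);w,V=np.linalg.eigh(np.cov((P-m).T));a=V[:,-1];t=(P-m)@a
    return m,a,t.min(),t.max()
E
python3 - <<'E'
from h import *
for n in("scene","side"):
    p=cv2.imread(f"pics/{n}0.png");d=np.load(f"pics/{n}0.npy");c=robot.calibration(n)
    for col in HUE:
        for uv,s in blobs(mask(p,col)):
            P=bydepth(uv,d,c);P=P[d[uv[:,1],uv[:,0]]>0]
            if len(P)<10: continue
            md=np.median(P,0)
            if not(.25<md[0]<1 and -.01<md[2]<.08): continue
            Q=onplane(uv,c,.01)[:,:2];m,a,lo,hi=pca(Q)
            print(n,col,s[:5],"med",md.round(3),"ends",(m+a*lo).round(3),(m+a*hi).round(3),"zmax",np.percentile(P[:,2],95).round(3))
E
```

```text
scene red [329 206  25  11 124] med [ 0.455 -0.075  0.011] ends [ 0.498 -0.077] [ 0.412 -0.077] zmax 0.016
scene red [232 241  61  39 719] med [0.417 0.267 0.005] ends [0.516 0.27 ] [0.336 0.27 ] zmax 0.026
scene red [ 95 264   6   8  37] med [0.645 0.517 0.018] ends [0.673 0.505] [0.644 0.518] zmax 0.024
scene yellow [359 198  17   8  66] med [ 0.443 -0.186  0.009] ends [ 0.47  -0.192] [ 0.41  -0.176] zmax 0.013
scene yellow [277 224  45  37 506] med [0.415 0.153 0.005] ends [0.514 0.115] [0.343 0.18 ] zmax 0.032
scene yellow [191 232  29  17 182] med [0.575 0.288 0.018] ends [0.618 0.243] [0.567 0.309] zmax 0.021
scene yellow [120 300  22  15  25] med [0.473 0.54  0.012] ends [0.51  0.542] [0.442 0.538] zmax 0.012
scene yellow [ 53 332  27  29  49] med [0.45  0.671 0.011] ends [0.507 0.671] [0.413 0.67 ] zmax 0.012
scene yellow [118 378  22  15  26] med [0.3   0.649 0.011] ends [0.302 0.63 ] [0.3   0.667] zmax 0.013
scene blue [ 260  153   80   34 1575] med [ 0.745 -0.236  0.029] ends [ 0.828 -0.462] [ 0.748 -0.114] zmax 0.039
scene blue [390 179  34  14 165] med [ 0.42  -0.374  0.
[... 1105 characters left out ...]
9  15  58] med [0.481 0.368 0.008] ends [0.482 0.338] [0.474 0.483] zmax 0.038
side blue [281 163   8   6  44] med [0.353 0.347 0.007] ends [0.358 0.318] [0.35  0.366] zmax 0.039
side blue [291 163  27   6 152] med [0.414 0.358 0.007] ends [0.457 0.362] [0.372 0.341] zmax 0.009
side blue [303 207  23   8 147] med [0.483 0.004 0.016] ends [0.509 0.013] [0.449 0.017] zmax 0.021
side blue [389 209  20   8  75] med [ 0.69  -0.043  0.041] ends [0.724 0.027] [0.675 0.026] zmax 0.042
side blue [ 400  232   86   84 5631] med [ 0.76  -0.284  0.027] ends [ 0.751 -0.385] [ 0.785 -0.085] zmax 0.041
side blue [231 288  68  19 662] med [ 0.427 -0.39   0.017] ends [ 0.489 -0.388] [ 0.358 -0.374] zmax 0.023
```

```bash
cat >> h.py <<'E'
def tcp():
    s=robot.read_state();return np.array(s["tool_pos"]),R.from_rotvec(s["orientation"])
def plan(target,yaw=None,n=None):
    """rows (tool axes, mm/rad) from measured pose to target, tool pointing down at world yaw of tool x"""
    p,r=tcp();x=r.as_matrix()[:,0];y0=np.arctan2(x[1],x[0])
    tgt=R.from_matrix(np.c_[[np.cos(yaw),np.sin(yaw),0],[np.sin(yaw),-np.cos(yaw),0],[0,0,-1]]) if yaw is not None else r
    d=np.array(target)-p; tot=(r.inv()*tgt).as_rotvec()
    k=n or int(max(np.ceil(np.linalg.norm(d)/.040),np.ceil(np.linalg.norm(tot)/.12),1))
    ry=R.from_rotvec(tot/k)
    print("at",p.round(4),"yaw",y0.round(3),"rows",k)
    for i in range(k):
        print([(r.inv().apply(d/k)*1e3).round(1).tolist(),(tot/k).round(4).tolist()],end=", "); r=r*ry
    print()
E
python3 - <<'E'
from h import *
p,r=tcp();c=robot.calibration("wrist");E=np.array(c["extrinsics"])
Rm=E[:3,:3];o=-Rm.T@E[:3,3];print("cam in tool",r.inv().apply(o-p).round(3),"axes(cols x,y,z) in tool\n",(r.as_matrix().T@Rm.T).round(3),c["fx"])
plan([.36,-.06,.45],0.0)
E
```

```text
cam in tool [ 0.068 -0.     0.019] axes(cols x,y,z) in tool
 [[ 0.001 -0.968 -0.249]
 [ 1.     0.001  0.001]
 [-0.    -0.249  0.968]] 293.15246079442574
at [ 0.205  -0.5637  0.4038] yaw 0.349 rows 14
[[22.7, -30.0, -3.2], [-0.0001, 0.0, 0.0249]], [[21.9, -30.6, -3.3], [-0.0001, 0.0, 0.0249]], [[21.2, -31.1, -3.3], [-0.0001, 0.0, 0.0249]], [[20.4, -31.6, -3.3], [-0.0001, 0.0, 0.0249]], [[19.6, -32.1, -3.3], [-0.0001, 0.0, 0.0249]], [[18.8, -32.6, -3.3], [-0.0001, 0.0, 0.0249]], [[18.0, -33.1, -3.3], [-0.0001, 0.0, 0.0249]], [[17.1, -33.5, -3.3], [-0.0001, 0.0, 0.0249]], [[16.3, -33.9, -3.3], [-0.0001, 0.0, 0.0249]], [[15.5, -34.3, -3.3], [-0.0001, 0.0, 0.0249]], [[14.6, -34.7, -3.3], [-0.0001, 0.0, 0.0249]], [[13.7, -35.1, -3.3], [-0.0001, 0.0, 0.0249]], [[12.8, -35.4, -3.3], [-0.0001, 0.0, 0.0249]], [[12.0, -35.7, -3.3], [-0.0001, 0.0, 0.0249]],
```

Emit:
apply_moves(
  series=[
    [[22,-22,-3],[0,0,0.1164]],
    [[20,-24,-3],[0,0,0.1164]],
    [[18,-26,-3],[0,0,0.1164]],
    [[12,-33,-2],[0,0,0]],
    [[12,-33,-2],[0,0,0]],
    [[12,-33,-2],[0,0,0]],
    [[12,-33,-2],[0,0,0]],
    [[12,-33,-2],[0,0,0]],
    [[12,-33,-2],[0,0,0]],
    [[12,-33,-2],[0,0,0]],
    [[12,-33,-2],[0,0,0]],
    [[12,-33,-2],[0,0,0]],
  ],
)

```text
t: 1.1
tool_pos: [0.3552, -0.1812, 0.4316]
orientation: [-3.142, 0.001, 0.0]
force: [0.8, -0.4, -0.3]
opening: 0.093
gripper_force: 0.0
```

Emit:
apply_moves(
  series=[
    [[10,-33,-2],[0,0,0]],
    [[10,-33,-2],[0,0,0]],
    [[10,-33,-2],[0,0,0]],
    [[10,-33,-2],[0,0,0]],
    [[10,-33,-2],[0,0,0]],
    [[10,-33,-2],[0,0,0]],
    [[10,-33,-2],[0,0,0]],
    [[0,0,0],[0,0,0]],
    [[0,0,0],[0,0,0]],
  ],
)

```text
t: 1.85
tool_pos: [0.4253, 0.0497, 0.4453]
orientation: [3.141, 0.006, -0.002]
force: [1.0, -1.2, -0.0]
opening: 0.0929
gripper_force: 0.0
```

Run:
```python
from h import *
plan([.46,.08,.45],0.0)
c=robot.calibration("wrist");p,d=robot.read_camera("wrist");cv2.imwrite("pics/w0.png",p)
for col in HUE:
    for uv,s in blobs(mask(p,col),40):
        Q=onplane(uv,c,.009)[:,:2];m,a,lo,hi=pca(Q)
        if .25<m[0]<.7 and abs(m[1])<.5: print(col,s,"ends",(m+a*lo).round(4),(m+a*hi).round(4),(180/np.pi*np.arctan2(a[1],a[0])).round(1))
```

```text
at [0.4253 0.0497 0.4453] yaw 0.004 rows 2
[[17.4, -15.1, -2.3], [0.0, 0.0005, 0.0018]], [[17.4, -15.1, -2.3], [0.0, 0.0005, 0.0018]], 
red [246  30   9   9  60] ends [0.6017 0.1307] [0.6011 0.1412] 93.5
red [261  59   9   9  57] ends [0.5665 0.1127] [0.5683 0.1233] 80.2
red [404 123  13  55 566] ends [ 0.4918 -0.0765] [ 0.4166 -0.0883] -171.1
red [ 131  130   69   93 2738] ends [0.4774 0.2734] [0.3499 0.2429] -166.5
red [620 188   7   8  40] ends [ 0.4017 -0.3972] [ 0.3906 -0.3958] 172.6
yellow [319  23   8  10  51] ends [0.6142 0.0465] [0.6049 0.0403] -146.2
yellow [478 137  19  43 396] ends [ 0.4737 -0.1954] [ 0.414  -0.1875] 172.5
yellow [ 231  142   38   78 2130] ends [0.4636 0.1413] [0.3524 0.1507] 175.2
blue [340  93  16  64 769] ends [0.5306 0.0068] [0.4459 0.01  ] 177.8
blue [  48  121   84  110 3390] ends [0.4892 0.3786] [0.3361 0.3474] -168.5
blue [ 600  127   40   91 1340] ends [ 0.4874 -0.3933] [ 0.3576 -0.3836] 175.7
```

View pics/w0.png

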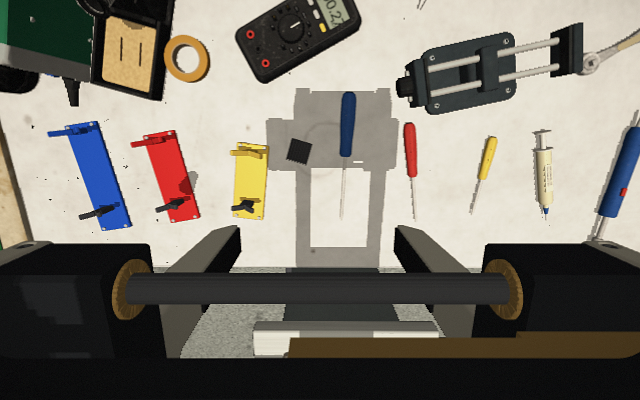

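The wrist view shows the handle forks on the far side (small x-row, e.g. red at (155,138)) and dark forks on the near side (180,205). The drivers are at blue (347,125), red (410,150) and yellow (487,157), with handles pointing away from the robot. Handle lengths measure 85, 76 and 60 mm, which agrees with the given sizes.

```bash
cat >> h.py <<'E'
def rest(p,d,c,col,lo,w=.046,exp=None):
    """base rectangle from top-face pixels by depth; returns centre, yaw (toward +x), sizes"""
    best=None
    for uv,s in blobs(mask(p,col,110,40),300):
        dep=d[uv[:,1],uv[:,0]];P=bydepth(uv,d,c);ok=(dep>0)&(P[:,2]<.013)&(P[:,2]>-.01)
        if ok.sum()<200: continue
        Q=onplane(uv[ok],c,.006)[:,:2].astype(np.float32)
        if np.linalg.norm(Q.mean(0)-lo)>.06: continue
        (cx,cy),(a,b),_=rc=cv2.minAreaRect(Q*1000);bx=cv2.boxPoints(rc)/1000
        e=[bx[1]-bx[0],bx[2]-bx[1]];e=max(e,key=np.linalg.norm);e=e*np.sign(e[0])
        print(col,"rest centre",np.round([cx/1e3,cy/1e3],4),"yaw",np.arctan2(e[1],e[0]).round(4),"size",round(a,1),round(b,1),"zmed",np.median(P[ok,2]).round(4))
E
python3 - <<'E'
from h import *
c=robot.calibration("wrist");p,d=robot.read_camera("wrist")
for col,lo in (("red",(.415,.26)),("blue",(.413,.363)),("yellow",(.41,.147))): rest(p,d,c,col,np.array(lo))
for col,lo,h,g in (("red",(.455,-.08),.0085,9.5),("blue",(.488,.009),.0105,11.5),("yellow",(.444,-.19),.007,9)):
    for uv,s in blobs(mask(p,col),100):
        Q=onplane(uv,c,h)[:,:2];m,a,l,u=pca(Q);a=a*np.sign(a[0])
        if np.linalg.norm(m-lo)<.03:
            t=(Q-m)@a;mid=m+a*(t.min()+t.max())/2
            print(col,"grip",(mid-a*g/1e3).round(4),"yaw",np.arctan2(a[1],a[0]).round(4),"len",np.ptp(t).round(4))
plan([.4448,-.0839,.26],.155)
E
```

```text
red rest centre [0.413  0.2596] yaw 0.1918 size 131.3 46.8 zmed 0.0064
blue rest centre [0.4122 0.3653] yaw 0.1571 size 156.8 47.3 zmed 0.0064
yellow rest centre [0.4074 0.147 ] yaw -0.1192 size 45.3 111.6 zmed 0.0064
red grip [ 0.4449 -0.0839] yaw 0.1581 len 0.0758
blue grip [0.4772 0.0091] yaw -0.0357 len 0.0854
yellow grip [ 0.4349 -0.1913] yaw -0.1306 len 0.0604
at [0.4251 0.0478 0.4453] yaw 0.0 rows 6
[[3.3, 21.9, 30.9], [0.0001, 0.0002, -0.0258]], [[2.7, 22.0, 30.9], [0.0001, 0.0002, -0.0258]], [[2.2, 22.1, 30.9], [0.0001, 0.0002, -0.0258]], [[1.6, 22.1, 30.9], [0.0001, 0.0002, -0.0258]], [[1.0, 22.2, 30.9], [0.0001, 0.0002, -0.0258]], [[0.4, 22.2, 30.9], [0.0001, 0.0002, -0.0258]],
```

Emit:
apply_moves(
  series=[
    [[3.3,21.9,30.9],[0,0,-0.0263]],
    [[2.7,22,30.9],[0,0,-0.0263]],
    [[2.2,22.1,30.9],[0,0,-0.0263]],
    [[1.6,22.1,30.9],[0,0,-0.0263]],
    [[1,22.2,30.9],[0,0,-0.0263]],
    [[0.4,22.2,30.9],[0,0,-0.0263]],
    [[0,0,0],[0,0,0]],
    [[0,0,0],[0,0,0]],
    [[0,0,0],[0,0,0]],
  ],
  claw=0.55,
)

```text
t: 2.7
tool_pos: [0.445, -0.0843, 0.2611]
orientation: [-3.132, -0.242, -0.001]
force: [0.9, 0.2, -0.2]
opening: 0.0513
gripper_force: 0.0
```

```bash
cat >> h.py <<'E'
DR={"red":((.455,-.08),.0085,9.5),"blue":((.488,.009),.0105,11.5),"yellow":((.444,-.19),.007,9)}
def driver(p,c,col):
    lo,h,g=DR[col]
    for uv,s in blobs(mask(p,col),100):
        Q=onplane(uv,c,h)[:,:2];m,a,l,u=pca(Q);a=a*np.sign(a[0])
        if np.linalg.norm(m-lo)<.03:
            t=(Q-m)@a;mid=m+a*(t.min()+t.max())/2;G=mid-a*g/1e3
            w=np.percentile(np.abs((Q-m)@[-a[1],a[0]]),98)*2
            print(col,"grip",G.round(4),"yaw",np.arctan2(a[1],a[0]).round(4),"len",np.ptp(t).round(4),"w",w.round(4),s)
            return G,np.arctan2(a[1],a[0])
E
python3 - <<'E'
from h import *
c=robot.calibration("wrist");p,d=robot.read_camera("wrist");cv2.imwrite("pics/w1.png",p)
G,y=driver(p,c,"red")
plan([*G,.188],y)
E
```

```text
red grip [ 0.4444 -0.0832] yaw 0.1521 len 0.076 w 0.0153 [ 306  149   20   91 1592]
at [ 0.4455 -0.0839  0.2619] yaw 0.156 rows 2
[[-0.5, -0.5, 37.0], [0.0004, -0.001, 0.0018]], [[-0.5, -0.4, 37.0], [0.0004, -0.001, 0.0018]],
```

View pics/w1.png

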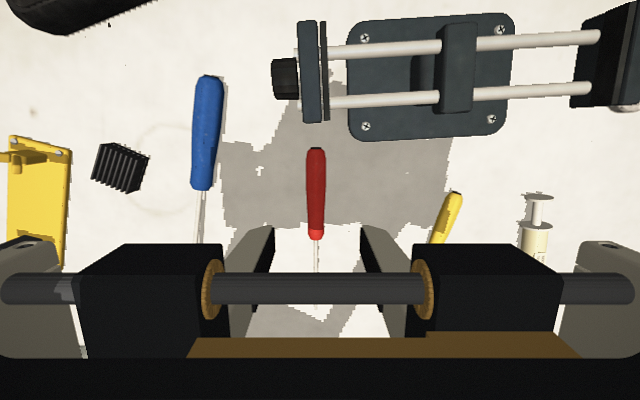

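The red handle at (316,148)–(316,240) is centred between the fingers, and its measured length is 76 mm. I'll descend and grip.

Emit:
apply_moves(
  series=[
    [[-0.3,-0.5,25],[0,0,0.002]],
    [[-0.3,0,25],[0,0,0]],
    [[0,0,16],[0,0,0]],
    [[0,0,7],[0,0,0]],
    [[0,0,0],[0,0,0]],
  ],
)

```text
t: 3.17
tool_pos: [0.4447, -0.0826, 0.1877]
orientation: [3.132, 0.245, 0.001]
force: [0.2, -0.3, 0.7]
opening: 0.0514
gripper_force: 0.0
```

Emit:
apply_moves(
  series=[
    [[0,0,0],[0,0,0]],
    [[0,0,0],[0,0,0]],
    [[0,0,0],[0,0,0]],
    [[0,0,0],[0,0,0]],
    [[0,0,0],[0,0,0]],
    [[0,0,0],[0,0,0]],
    [[0,0,0],[0,0,0]],
    [[0,0,0],[0,0,0]],
  ],
  claw=0,
  newtons=20,
)

```text
t: 3.83
tool_pos: [0.4447, -0.0832, 0.1877]
orientation: [3.132, 0.244, 0.001]
force: [-0.5, -0.4, 3.8]
opening: 0.0162
gripper_force: 20.0
```

Emit:
apply_moves(
  series=[
    [[0,0,-15],[0,0,0]],
    [[0,0,-35],[0,0,0]],
    [[0,0,-35],[0,0,0]],
    [[0,0,-25],[0,0,0]],
    [[0,0,0],[0,0,0]],
  ],
)

```text
t: 4.25
tool_pos: [0.4465, -0.0837, 0.3034]
orientation: [3.129, 0.244, 0.014]
force: [0.7, -0.3, 0.0]
opening: 0.0164
gripper_force: 20.0
```

Emit:
apply_moves(
  series=[
    [[2.7,-17.2,0],[0,0,-0.0018]],
    [[5.3,-34.4,0],[0,0,-0.0036]],
    [[5.3,-34.4,0],[0,0,-0.0036]],
    [[5.3,-34.4,0],[0,0,-0.0036]],
    [[5.3,-34.4,0],[0,0,-0.0036]],
    [[5.3,-34.4,0],[0,0,-0.0036]],
    [[5.3,-34.4,0],[0,0,-0.0036]],
    [[5.3,-34.4,0],[0,0,-0.0036]],
    [[5.3,-34.4,0],[0,0,-0.0036]],
    [[5.3,-34.4,0],[0,0,-0.0036]],
    [[2.7,-17.2,0],[0,0,-0.0018]],
    [[0,0,0],[0,0,0]],
  ],
)

```text
t: 5.25
tool_pos: [0.4371, 0.2679, 0.2964]
orientation: [-3.126, -0.306, 0.002]
force: [-0.1, 0.2, -1.6]
opening: 0.0161
gripper_force: 20.0
```

```bash
cat >> h.py <<'E'
def held(p,d,c,col,hz,tp):
    """handle of the held driver, ray cast on its axis height hz"""
    for uv,s in blobs(mask(p,col),100):
        Q=onplane(uv,c,hz);
        if np.linalg.norm(Q[:,:2].mean(0)-tp[:2])>.07: continue
        m,a,l,u=pca(Q[:,:2]);a=a*np.sign(a[0]);t=(Q[:,:2]-m)@a
        dep=d[uv[:,1],uv[:,0]];P=bydepth(uv,d,c)[dep>0]
        print("held",col,s,"far end",(m+a*t.max()).round(4),"near",(m+a*t.min()).round(4),"yaw",np.arctan2(a[1],a[0]).round(4),"len",np.ptp(t).round(4),"z med/95",np.median(P[:,2]).round(4),np.percentile(P[:,2],95).round(4))
E
python3 - <<'E'
from h import *
t,r=tcp();c=robot.calibration("wrist");p,d=robot.read_camera("wrist");cv2.imwrite("pics/w2.png",p)
held(p,d,c,"red",t[2]-.1877+.0085,t)
rest(p,d,c,"red",np.array([.413,.26]))
plan([.4375,.2644,.24],.1918)
E
```

```text
held red [ 296  152   51  121 4728] far end [0.4889 0.2754] near [0.4171 0.2647] yaw 0.1483 len 0.0726 z med/95 0.1225 0.1259
red rest centre [0.4208 0.261 ] yaw 0.1945 size 116.1 46.6 zmed 0.0065
at [0.4373 0.2662 0.2963] yaw 0.194 rows 2
[[-0.1, 0.9, 28.1], [0.0002, 0.0008, 0.0013]], [[-0.1, 0.9, 28.1], [0.0002, 0.0008, 0.0013]],
```

View pics/w2.png

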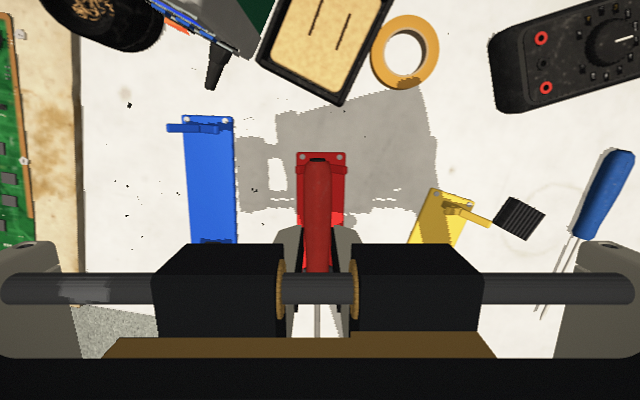

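The red handle is held at (317,155)–(317,270), directly over the red rest base at (320,160). Before lowering I'll isolate it by depth to get its lengthwise position.

```bash
cat >> h.py <<'E'
def heldend(p,d,c,col,hz,tp,cut=.08):
    uv=np.concatenate([b for b,_ in blobs(mask(p,col),50)]);dep=d[uv[:,1],uv[:,0]];P=bydepth(uv,d,c)
    ok=(dep>0)&(P[:,2]>cut)&(np.linalg.norm(P[:,:2]-tp[:2],axis=1)<.09)
    Q=onplane(uv[ok],c,hz)[:,:2];m,a,l,u=pca(Q);a=a*np.sign(a[0]);t=(Q-m)@a
    e=m+a*np.percentile(t,99.8)
    w=(Q-m)@[-a[1],a[0]]
    print("held",col,"far end",e.round(4),"yaw",np.arctan2(a[1],a[0]).round(4),"w",np.ptp(w).round(4),"TCP->end along",((e-tp[:2])@a).round(4),"across",((e-tp[:2])@[-a[1],a[0]]).round(4))
    return e
E
python3 - <<'E'
from h import *
t,r=tcp();c=robot.calibration("wrist");p,d=robot.read_camera("wrist")
heldend(p,d,c,"red",t[2]-.1877+.0085,t)
plan([.4375,.2644,.2155],.1918)
E
```

```text
held red far end [0.4832 0.2753] yaw 0.1954 w 0.0182 TCP->end along 0.0468 across 0.0
at [0.4375 0.2651 0.2963] yaw 0.193 rows 3
[[-0.0, 0.2, 26.9], [0.0003, 0.0006, 0.0005]], [[-0.0, 0.2, 26.9], [0.0003, 0.0006, 0.0005]], [[-0.0, 0.2, 26.9], [0.0003, 0.0006, 0.0005]],
```

Emit:
apply_moves(
  series=[
    [[0,0.5,25],[0,0,0]],
    [[0,0,25],[0,0,0]],
    [[0,0,15],[0,0,0]],
    [[0,0,8],[0,0,0]],
    [[0,0,4],[0,0,0]],
    [[0,0,0],[0,0,0]],
    [[0,0,0],[0,0,0]],
  ],
)

```text
t: 5.93
tool_pos: [0.4386, 0.2641, 0.2211]
orientation: [-3.127, -0.299, -0.002]
force: [-0.2, -0.7, -0.4]
opening: 0.0163
gripper_force: 20.0
```

Run:
```python
from h import *
plan([.4375,.2644,.2155],.1918)
```

```text
at [0.4386 0.2641 0.2211] yaw 0.191 rows 1
[[-1.0, -0.5, 5.6], [-0.0001, -0.001, -0.0011]],
```

Emit:
apply_moves(
  series=[
    [[-0.8,-0.2,3],[0,0,0]],
    [[0,0,2.3],[0,0,0]],
    [[0,0,0],[0,0,0]],
    [[0,0,0],[0,0,0]],
  ],
)

```text
t: 6.27
tool_pos: [0.4378, 0.2649, 0.216]
orientation: [-3.126, -0.3, -0.003]
force: [0.7, 2.2, 3.2]
opening: 0.0165
gripper_force: 20.0
```

Emit:
apply_moves(
  series=[
    [[0,0,0],[0,0,0]],
    [[0,0,0],[0,0,0]],
    [[0,0,0],[0,0,0]],
    [[0,0,0],[0,0,0]],
    [[0,0,0],[0,0,0]],
    [[0,0,0],[0,0,0]],
  ],
  claw=0.5,
)

```text
t: 6.77
tool_pos: [0.4372, 0.2644, 0.2149]
orientation: [3.127, 0.3, -0.0]
force: [-0.2, -0.3, -0.7]
opening: 0.0461
gripper_force: 0.0
```

Emit:
apply_moves(
  series=[
    [[0,0,-10],[0,0,0]],
    [[0,0,-25],[0,0,0]],
    [[0,0,-35],[0,0,0]],
    [[0,0,-30],[0,0,0]],
    [[0,0,0],[0,0,0]],
    [[0,0,0],[0,0,0]],
  ],
)

```text
t: 7.27
tool_pos: [0.4382, 0.2649, 0.3184]
orientation: [-3.125, -0.3, -0.009]
force: [-1.0, 1.2, 0.2]
opening: 0.0466
gripper_force: 0.0
```

Run:
```python
from h import *
p,d=robot.read_camera("wrist");q,_=robot.read_camera("side")
cv2.imwrite("pics/w3.png",np.vstack([p[100:300,100:540],cv2.resize(q[140:220,230:450],(440,160))]))
plan([.4772,.0091,.30],-.0357)
```

```text
at [0.437  0.2644 0.3149] yaw 0.191 rows 7
[[-1.3, 36.9, 2.1], [0.0, 0.0, 0.0324]], [[-0.1, 36.9, 2.1], [0.0, 0.0, 0.0324]], [[1.1, 36.9, 2.1], [0.0, 0.0, 0.0324]], [[2.3, 36.8, 2.1], [0.0, 0.0, 0.0324]], [[3.5, 36.7, 2.1], [0.0, 0.0, 0.0324]], [[4.7, 36.6, 2.1], [0.0, 0.0, 0.0324]], [[5.9, 36.4, 2.1], [0.0, 0.0, 0.0324]],
```

View pics/w3.png

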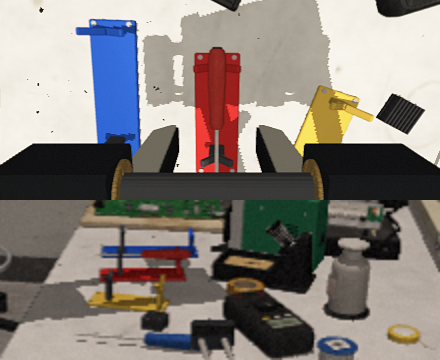

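Red is seated: its handle lies in the red fork at (217,60) and its blade in the dark fork at (215,155). Next is blue, and I'll check the clearance to the heat sink.

Emit:
apply_moves(
  series=[
    [[-1.3,36.9,4],[0,0,0.0324]],
    [[-0.1,36.9,4],[0,0,0.0324]],
    [[1.1,36.9,4],[0,0,0.0324]],
    [[2.3,36.8,4],[0,0,0.0324]],
    [[3.5,36.7,4],[0,0,0.0324]],
    [[4.7,36.6,4],[0,0,0.0324]],
    [[5.9,36.4,4],[0,0,0.0324]],
    [[0,0,0],[0,0,0]],
    [[0,0,0],[0,0,0]],
    [[0,0,0],[0,0,0]],
  ],
)

```text
t: 8.2
tool_pos: [0.477, 0.0095, 0.2858]
orientation: [-3.14, 0.057, 0.004]
force: [-0.2, 1.0, -0.1]
opening: 0.0467
gripper_force: 0.0
```

Run:
```python
from h import *
c=robot.calibration("wrist");p,d=robot.read_camera("wrist");cv2.imwrite("pics/w4.png",p)
G,y=driver(p,c,"blue")
h=cv2.inRange(p,(0,0,0),(70,70,70))
for uv,s in blobs(h,200):
    P=bydepth(uv,d,c);m=np.median(P,0)
    if m[2]<.03 and .3<m[0]<.6: print(s,m.round(3),P[:,:2].min(0).round(3),P[:,:2].max(0).round(3))
plan([*G,.1895],y)
```

```text
blue grip [0.4758 0.0097] yaw -0.0327 len 0.0868 w 0.0183 [ 306  138   22   96 1832]
[   0    0   32  164 4518] [0.585 0.248 0.014] [0.52  0.007] [0.645 0.266]
[ 33  75  23  34 351] [0.578 0.236 0.008] [0.544 0.007] [0.589 0.239]
[227 206  40  37 804] [0.458 0.078 0.012] [0.44  0.007] [0.544 0.092]
at [0.4771 0.0101 0.2861] yaw -0.035 rows 3
[[-0.4, 0.2, 32.2], [-0.0002, 0.0007, -0.0007]], [[-0.4, 0.2, 32.2], [-0.0002, 0.0007, -0.0007]], [[-0.4, 0.2, 32.2], [-0.0002, 0.0007, -0.0007]],
```

View pics/w4.png

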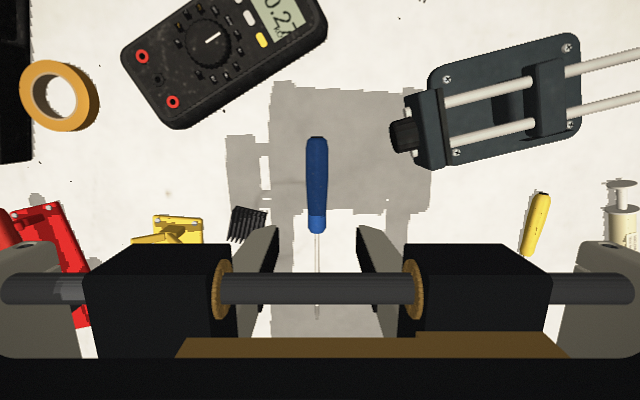

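The blue handle at (317,138)–(317,233) is centred and its length measures 86 mm. The heat sink edge is at y≈0.058, which is clear of the fingers once the opening is narrowed to 39 mm.

Emit:
apply_moves(
  series=[
    [[-0.2,0,25],[0,0,0]],
    [[-0.2,0,30],[0,0,0]],
    [[-0.2,0,24],[0,0,0]],
    [[0,0,12],[0,0,0]],
    [[0,0,5.5],[0,0,0]],
    [[0,0,0],[0,0,0]],
  ],
  claw=0.42,
)

```text
t: 8.75
tool_pos: [0.476, 0.0107, 0.189]
orientation: [-3.141, 0.052, 0.005]
force: [0.2, -0.7, -0.4]
opening: 0.039
gripper_force: 0.0
```

Emit:
apply_moves(
  series=[
    [[0,0,0],[0,0,0]],
    [[0,0,0],[0,0,0]],
    [[0,0,0],[0,0,0]],
    [[0,0,0],[0,0,0]],
    [[0,0,0],[0,0,0]],
    [[0,0,0],[0,0,0]],
    [[0,0,0],[0,0,0]],
  ],
  claw=0,
  newtons=25,
)

```text
t: 9.33
tool_pos: [0.4777, 0.0094, 0.1918]
orientation: [-3.141, 0.056, -0.004]
force: [-0.6, 1.3, 7.5]
opening: 0.02
gripper_force: 25.0
```

Emit:
apply_moves(
  series=[
    [[0,0,-15],[0,0,0]],
    [[0,0,-35],[0,0,0]],
    [[0,0,-38],[0,0,0]],
    [[0,0,-32],[0,0,0]],
    [[0,0,0],[0,0,0]],
    [[0,0,0],[0,0,0]],
  ],
)

```text
t: 9.83
tool_pos: [0.4779, 0.0092, 0.3132]
orientation: [3.141, -0.056, 0.009]
force: [-0.2, 0.8, -0.8]
opening: 0.0202
gripper_force: 25.0
```

Run:
```python
from h import *
g=np.array([.4122,.3653])+.035*np.array([np.cos(.1571),np.sin(.1571)]);print(g)
plan([*g,.31],.1571)
```

```text
[0.44676898 0.37077591]
at [0.4779 0.0092 0.3132] yaw -0.036 rows 10
[[-4.4, -36.0, 0.3], [0.0001, -0.0005, -0.0193]], [[-3.7, -36.1, 0.3], [0.0001, -0.0005, -0.0193]], [[-3.0, -36.2, 0.3], [0.0001, -0.0005, -0.0193]], [[-2.3, -36.2, 0.3], [0.0001, -0.0005, -0.0193]], [[-1.6, -36.3, 0.3], [0.0001, -0.0005, -0.0193]], [[-0.9, -36.3, 0.3], [0.0001, -0.0005, -0.0193]], [[-0.2, -36.3, 0.3], [0.0001, -0.0005, -0.0193]], [[0.5, -36.3, 0.3], [0.0001, -0.0005, -0.0193]], [[1.2, -36.3, 0.3], [0.0001, -0.0005, -0.0193]], [[1.9, -36.2, 0.3], [0.0001, -0.0005, -0.0193]],
```

Emit:
apply_moves(
  series=[
    [[-4.4,-36,0],[0,0,-0.0193]],
    [[-3.7,-36.1,0],[0,0,-0.0193]],
    [[-3,-36.2,0],[0,0,-0.0193]],
    [[-2.3,-36.2,0],[0,0,-0.0193]],
    [[-1.6,-36.3,0],[0,0,-0.0193]],
    [[-0.9,-36.3,0],[0,0,-0.0193]],
    [[-0.2,-36.3,0],[0,0,-0.0193]],
    [[0.5,-36.3,0],[0,0,-0.0193]],
    [[1.2,-36.3,0],[0,0,-0.0193]],
    [[1.9,-36.2,0],[0,0,-0.0193]],
    [[0,0,0],[0,0,0]],
    [[0,0,0],[0,0,0]],
  ],
)

```text
t: 10.83
tool_pos: [0.4446, 0.3722, 0.308]
orientation: [3.129, 0.252, -0.005]
force: [0.6, -0.2, 0.3]
opening: 0.0201
gripper_force: 25.0
```

Run:
```python
from h import *
t,r=tcp();c=robot.calibration("wrist");p,d=robot.read_camera("wrist");cv2.imwrite("pics/w5.png",p)
uv=np.argwhere(mask(p,"blue")>0)[:,::-1];P=bydepth(uv,d,c);P=P[(P[:,2]>.08)&(np.linalg.norm(P[:,:2]-t[:2],axis=1)<.09)]
print("handle top z",np.percentile(P[:,2],[50,90,97]).round(4),"by x",[(round(a,3),np.percentile(P[abs(P[:,0]-a)<.006,2],90).round(4)) for a in np.linspace(P[:,0].min()+.008,P[:,0].max()-.008,4)])
heldend(p,d,c,"blue",t[2]-.190+.0105,t)
rest(p,d,c,"blue",np.array([.415,.365]))
plan([.4468,.3708,.2155],.1571)
```

```text
handle top z [0.1349 0.1371 0.1378] by x [(np.float64(0.431), np.float64(0.136)), (np.float64(0.455), np.float64(0.1371)), (np.float64(0.479), np.float64(0.1372)), (np.float64(0.503), np.float64(0.123))]
held blue far end [0.4963 0.3806] yaw 0.1665 w 0.0228 TCP->end along 0.0524 across -0.0004
blue rest centre [0.4235 0.3688] yaw 0.1584 size 133.7 44.7 zmed 0.0065
at [0.445  0.3711 0.3082] yaw 0.159 rows 3
[[0.7, 0.1, 30.9], [0.0007, 0.0011, 0.0006]], [[0.6, 0.1, 30.9], [0.0007, 0.0011, 0.0006]], [[0.6, 0.2, 30.9], [0.0007, 0.0011, 0.0006]],
```

View pics/w5.png

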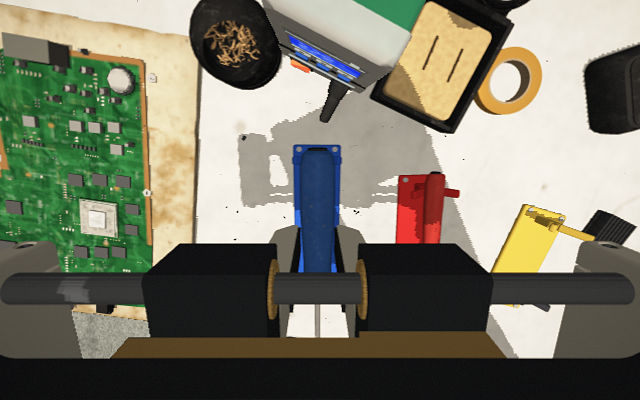

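The blue driver is held at (318,150)–(318,270) over the blue rest. The depth puts its axis 181 mm below the TCP and its end 52.4 mm ahead, so it is gripped at y≈36.5, and I'll shift the target to match.

Emit:
apply_moves(
  series=[
    [[1.6,0.3,20],[0,0,0]],
    [[1.6,0.3,28],[0,0,0]],
    [[0,0,20],[0,0,0]],
    [[0,0,11],[0,0,0]],
    [[0,0,5],[0,0,0]],
    [[0,0,0],[0,0,0]],
    [[0,0,0],[0,0,0]],
  ],
)

```text
t: 11.47
tool_pos: [0.4495, 0.3706, 0.2273]
orientation: [-3.132, -0.246, -0.001]
force: [-0.4, 0.4, -0.5]
opening: 0.0204
gripper_force: 25.0
```

Run:
```python
from h import *
plan([.4483,.371,.2173],.1571)
```

```text
at [0.4495 0.3706 0.2273] yaw 0.157 rows 1
[[-1.1, -0.6, 10.0], [-0.0002, -0.0006, -0.0003]],
```

Emit:
apply_moves(
  series=[
    [[-0.8,-0.3,4],[0,0,0]],
    [[0,0,3],[0,0,0]],
    [[0,0,2],[0,0,0]],
    [[0,0,0],[0,0,0]],
    [[0,0,0],[0,0,0]],
  ],
)

```text
t: 11.88
tool_pos: [0.4485, 0.3718, 0.2185]
orientation: [-3.13, -0.247, -0.003]
force: [-0.4, 3.1, 2.0]
opening: 0.0202
gripper_force: 25.0
```

Emit:
apply_moves(
  series=[
    [[0,0,0.8],[0,0,0]],
    [[0,0,0],[0,0,0]],
    [[0,0,0],[0,0,0]],
  ],
)

```text
t: 12.13
tool_pos: [0.4486, 0.3719, 0.2182]
orientation: [-3.13, -0.248, -0.003]
force: [-1.2, 4.2, 6.8]
opening: 0.0201
gripper_force: 25.0
```

Emit:
apply_moves(
  series=[
    [[0,0,0],[0,0,0]],
    [[0,0,0],[0,0,0]],
    [[0,0,0],[0,0,0]],
    [[0,0,0],[0,0,0]],
    [[0,0,0],[0,0,0]],
    [[0,0,0],[0,0,0]],
  ],
  claw=0.5,
)

```text
t: 12.63
tool_pos: [0.4482, 0.3709, 0.2165]
orientation: [3.131, 0.247, -0.001]
force: [0.3, 0.2, -0.3]
opening: 0.0463
gripper_force: 0.0
```

Emit:
apply_moves(
  series=[
    [[0,0,-10],[0,0,0]],
    [[0,0,-25],[0,0,0]],
    [[0,0,-35],[0,0,0]],
    [[0,0,-30],[0,0,0]],
    [[0,0,0],[0,0,0]],
    [[0,0,0],[0,0,0]],
  ],
)

```text
t: 13.13
tool_pos: [0.4491, 0.3717, 0.3205]
orientation: [-3.129, -0.247, -0.008]
force: [-0.6, -0.0, -0.4]
opening: 0.0464
gripper_force: 0.0
```

Run:
```python
from h import *
p,d=robot.read_camera("wrist");q,_=robot.read_camera("side")
cv2.imwrite("pics/w6.png",np.vstack([p[100:300,100:540],cv2.resize(q[140:220,230:450],(440,160))]))
plan([.4349,-.1913,.285],-.1306)
```

```text
at [0.448  0.3709 0.3166] yaw 0.158 rows 15
[[-6.7, 36.9, 2.1], [0.0, 0.0, 0.0192]], [[-6.0, 37.0, 2.1], [0.0, 0.0, 0.0192]], [[-5.3, 37.1, 2.1], [0.0, 0.0, 0.0192]], [[-4.6, 37.2, 2.1], [0.0, 0.0, 0.0192]], [[-3.9, 37.3, 2.1], [0.0, 0.0, 0.0192]], [[-3.2, 37.4, 2.1], [0.0, 0.0, 0.0192]], [[-2.5, 37.4, 2.1], [0.0, 0.0, 0.0192]], [[-1.7, 37.5, 2.1], [0.0, 0.0, 0.0192]], [[-1.0, 37.5, 2.1], [0.0, 0.0, 0.0192]], [[-0.3, 37.5, 2.1], [0.0, 0.0, 0.0192]], [[0.4, 37.5, 2.1], [0.0, 0.0, 0.0192]], [[1.1, 37.5, 2.1], [0.0, 0.0, 0.0192]], [[1.9, 37.4, 2.1], [0.0, 0.0, 0.0192]], [[2.6, 37.4, 2.1], [0.0, 0.0, 0.0192]], [[3.3, 37.3, 2.1], [0.0, 0.0, 0.0192]],
```

View pics/w6.png

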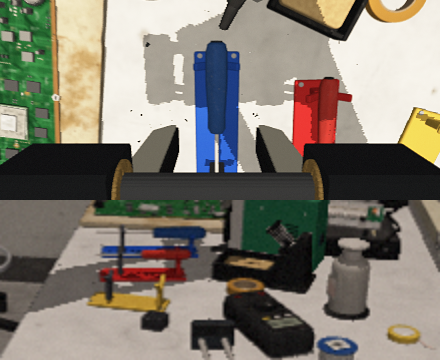

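Blue is seated: its handle lies in the blue fork at (216,60) and its blade over the dark fork at (218,160). In the side view both drivers lie level. Yellow is next.

Emit:
apply_moves(
  series=[
    [[-6.7,36.9,0],[0,0,0.0192]],
    [[-6,37,2],[0,0,0.0192]],
    [[-5.3,37.1,2],[0,0,0.0192]],
    [[-4.6,37.2,2],[0,0,0.0192]],
    [[-3.9,37.3,2],[0,0,0.0192]],
    [[-3.2,37.4,2],[0,0,0.0192]],
    [[-2.5,37.4,2],[0,0,0.0192]],
    [[-1.7,37.5,2],[0,0,0.0192]],
    [[-1,37.5,2],[0,0,0.0192]],
    [[-0.3,37.5,2],[0,0,0.0192]],
    [[0.4,37.5,2],[0,0,0.0192]],
    [[1.1,37.5,2],[0,0,0.0192]],
  ],
)

```text
t: 14.23
tool_pos: [0.4366, -0.0804, 0.2931]
orientation: [-3.139, 0.116, 0.004]
force: [1.1, -1.0, -0.5]
opening: 0.0463
gripper_force: 0.0
```

Emit:
apply_moves(
  series=[
    [[1.9,37.4,3],[0,0,0.0192]],
    [[2.6,37.4,3],[0,0,0.0192]],
    [[3.3,37.3,3],[0,0,0.0192]],
    [[0,0,0],[0,0,0]],
    [[0,0,0],[0,0,0]],
    [[0,0,0],[0,0,0]],
  ],
)

```text
t: 14.73
tool_pos: [0.4346, -0.1908, 0.2843]
orientation: [-3.133, 0.206, 0.004]
force: [0.3, 0.9, -0.1]
opening: 0.0466
gripper_force: 0.0
```

Run:
```python
from h import *
c=robot.calibration("wrist");p,d=robot.read_camera("wrist");cv2.imwrite("pics/w7.png",p)
G,y=driver(p,c,"yellow")
plan([*G,.188],y)
```

```text
yellow grip [ 0.4342 -0.1904] yaw -0.1302 len 0.0609 w 0.0117 [310 155  14  67 838]
at [ 0.4349 -0.1903  0.2846] yaw -0.13 rows 3
[[-0.2, 0.1, 32.2], [-0.0004, 0.0007, 0.0001]], [[-0.2, 0.1, 32.2], [-0.0004, 0.0007, 0.0001]], [[-0.2, 0.1, 32.2], [-0.0004, 0.0007, 0.0001]],
```

View pics/w7.png

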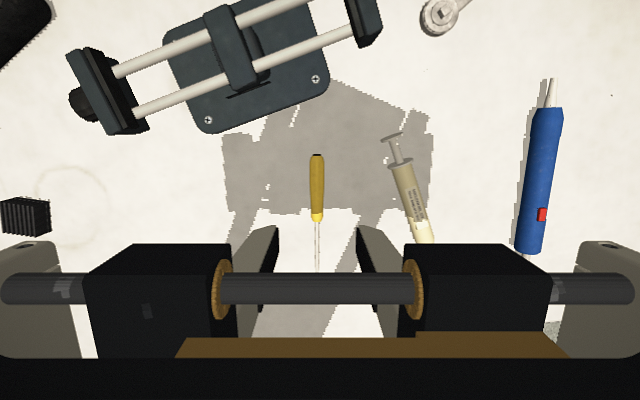

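The yellow handle at (317,155)–(317,220) is centred and measures 61 mm. The syringe's edge is about 70 mm away, so the fingers are clear. I'll grip it.

Emit:
apply_moves(
  series=[
    [[-0.2,0,25],[0,0,0]],
    [[-0.2,0,30],[0,0,0]],
    [[-0.2,0,24],[0,0,0]],
    [[0,0,12],[0,0,0]],
    [[0,0,5.5],[0,0,0]],
    [[0,0,0],[0,0,0]],
  ],
  claw=0.4,
)

```text
t: 15.28
tool_pos: [0.4343, -0.1894, 0.188]
orientation: [-3.134, 0.201, 0.004]
force: [-0.5, -0.3, 0.7]
opening: 0.0366
gripper_force: 0.0
```

Emit:
apply_moves(
  series=[
    [[0,0,0],[0,0,0]],
    [[0,0,0],[0,0,0]],
    [[0,0,0],[0,0,0]],
    [[0,0,0],[0,0,0]],
    [[0,0,0],[0,0,0]],
    [[0,0,0],[0,0,0]],
    [[0,0,0],[0,0,0]],
  ],
  claw=0,
  newtons=20,
)

```text
t: 15.87
tool_pos: [0.4351, -0.1913, 0.19]
orientation: [3.135, -0.205, 0.002]
force: [0.5, 0.3, 5.8]
opening: 0.0137
gripper_force: 20.0
```

Emit:
apply_moves(
  series=[
    [[0,0,-15],[0,0,0]],
    [[0,0,-35],[0,0,0]],
    [[0,0,-38],[0,0,0]],
    [[0,0,-32],[0,0,0]],
    [[0,0,0],[0,0,0]],
    [[0,0,0],[0,0,0]],
  ],
)

```text
t: 16.37
tool_pos: [0.4354, -0.1916, 0.3115]
orientation: [3.133, -0.205, 0.007]
force: [0.2, 0.7, -0.2]
opening: 0.0135
gripper_force: 20.0
```

Run:
```python
from h import *
a=-.1192;g=np.array([.4074,.147])+.018*np.array([np.cos(a),np.sin(a)]);print(g)
plan([*g,.31],a)
```

```text
[0.42527227 0.14485948]
at [ 0.4354 -0.1916  0.3115] yaw -0.131 rows 9
[[-6.0, -36.9, 0.1], [0.0002, -0.0005, -0.0013]], [[-5.9, -36.9, 0.1], [0.0002, -0.0005, -0.0013]], [[-5.9, -36.9, 0.1], [0.0002, -0.0005, -0.0013]], [[-5.8, -36.9, 0.1], [0.0002, -0.0005, -0.0013]], [[-5.8, -37.0, 0.1], [0.0002, -0.0005, -0.0013]], [[-5.8, -37.0, 0.1], [0.0002, -0.0005, -0.0013]], [[-5.7, -37.0, 0.1], [0.0002, -0.0005, -0.0013]], [[-5.7, -37.0, 0.1], [0.0002, -0.0005, -0.0013]], [[-5.6, -37.0, 0.2], [0.0002, -0.0005, -0.0013]],
```

Emit:
apply_moves(
  series=[
    [[-6,-36.9,0],[0,0,-0.0013]],
    [[-5.9,-36.9,0],[0,0,-0.0013]],
    [[-5.9,-36.9,0],[0,0,-0.0013]],
    [[-5.8,-36.9,0],[0,0,-0.0013]],
    [[-5.8,-37,0],[0,0,-0.0013]],
    [[-5.8,-37,0],[0,0,-0.0013]],
    [[-5.7,-37,0],[0,0,-0.0013]],
    [[-5.7,-37,0],[0,0,-0.0013]],
    [[-5.6,-37,0],[0,0,-0.0013]],
    [[0,0,0],[0,0,0]],
    [[0,0,0],[0,0,0]],
    [[0,0,0],[0,0,0]],
  ],
)

```text
t: 17.37
tool_pos: [0.4238, 0.1452, 0.3075]
orientation: [3.135, -0.184, -0.005]
force: [0.4, 0.3, -0.5]
opening: 0.0132
gripper_force: 20.0
```

Run:
```python
from h import *
t,r=tcp();c=robot.calibration("wrist");p,d=robot.read_camera("wrist");cv2.imwrite("pics/w8.png",p)
uv=np.argwhere(mask(p,"yellow")>0)[:,::-1];P=bydepth(uv,d,c);P=P[(P[:,2]>.08)&(np.linalg.norm(P[:,:2]-t[:2],axis=1)<.09)]
print("handle top z",np.percentile(P[:,2],[50,90,97]).round(4),"pred",(t[2]-.190+.014).round(4))
heldend(p,d,c,"yellow",t[2]-.190+.007,t)
rest(p,d,c,"yellow",np.array([.408,.147]))
plan([.4253,.1449,.219],-.1192)
```

```text
handle top z [0.1302 0.1319 0.2371] pred 0.1315
held yellow far end [0.461  0.1406] yaw -0.1073 w 0.0148 TCP->end along 0.0375 across -0.0006
yellow rest centre [0.4001 0.1486] yaw -0.1373 size 45.4 127.0 zmed 0.0065
at [0.4241 0.1447 0.3078] yaw -0.119 rows 3
[[0.5, -0.2, 29.6], [0.0004, 0.0007, 0.0]], [[0.4, -0.2, 29.6], [0.0004, 0.0007, 0.0]], [[0.4, -0.1, 29.6], [0.0004, 0.0007, 0.0]],
```

View pics/w8.png

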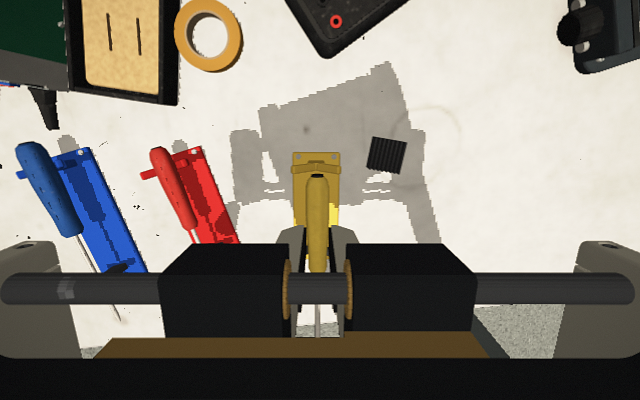

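The yellow handle at (317,178)–(317,270) is over the yellow rest. It is level at the predicted height and gripped about 1 mm towards the end, so I'll correct the target and lower it.

Emit:
apply_moves(
  series=[
    [[1,-0.2,20],[0,0,0]],
    [[1,0,27],[0,0,0]],
    [[0,0,20],[0,0,0]],
    [[0,0,10],[0,0,0]],
    [[0,0,5],[0,0,0]],
    [[0,0,0],[0,0,0]],
    [[0,0,0],[0,0,0]],
  ],
)

```text
t: 18.0
tool_pos: [0.4269, 0.1449, 0.228]
orientation: [-3.136, 0.188, -0.001]
force: [0.4, 0.0, -1.1]
opening: 0.0132
gripper_force: 20.0
```

Run:
```python
from h import *
plan([.4263,.1447,.219],-.1192)
```

```text
at [0.4269 0.1449 0.228 ] yaw -0.12 rows 1
[[-0.6, 0.3, 9.0], [-0.0002, -0.0007, -0.0006]],
```

Emit:
apply_moves(
  series=[
    [[-0.5,0.2,4],[0,0,0]],
    [[0,0,3],[0,0,0]],
    [[0,0,1.5],[0,0,0]],
    [[0,0,0],[0,0,0]],
    [[0,0,0],[0,0,0]],
  ],
)

```text
t: 18.42
tool_pos: [0.4263, 0.1455, 0.2193]
orientation: [-3.135, 0.186, -0.002]
force: [0.0, 2.0, 0.8]
opening: 0.0131
gripper_force: 20.0
```

Emit:
apply_moves(
  series=[
    [[0,0,0],[0,0,0]],
    [[0,0,0],[0,0,0]],
    [[0,0,0],[0,0,0]],
    [[0,0,0],[0,0,0]],
    [[0,0,0],[0,0,0]],
    [[0,0,0],[0,0,0]],
  ],
  claw=0.5,
)

```text
t: 18.92
tool_pos: [0.4259, 0.1452, 0.2187]
orientation: [3.136, -0.186, -0.0]
force: [0.8, 0.1, 0.3]
opening: 0.0457
gripper_force: 0.0
```

Emit:
apply_moves(
  series=[
    [[0,0,-10],[0,0,0]],
    [[0,0,-25],[0,0,0]],
    [[0,0,-35],[0,0,0]],
    [[0,0,-35],[0,0,0]],
    [[0,0,-35],[0,0,0]],
    [[0,0,-35],[0,0,0]],
    [[0,-30,-20],[0,0,0]],
    [[0,-30,0],[0,0,0]],
    [[0,-30,0],[0,0,0]],
    [[0,-30,0],[0,0,0]],
    [[0,0,0],[0,0,0]],
    [[0,0,0],[0,0,0]],
  ],
)

```text
t: 19.92
tool_pos: [0.4398, 0.2655, 0.4142]
orientation: [3.136, -0.182, -0.0]
force: [-0.3, -0.3, -1.5]
opening: 0.0465
gripper_force: 0.0
```

Run:
```python
from h import *
t,_=tcp();c=robot.calibration("wrist");p,d=robot.read_camera("wrist");cv2.imwrite("pics/w9.png",p);print(t.round(3))
q,_=robot.read_camera("scene");s,_=robot.read_camera("side")
cv2.imwrite("pics/s9.png",np.vstack([cv2.resize(q[210:310,180:340],(640,400)),cv2.resize(s[145:205,230:390],(530,200))[:, :].copy() if 0 else cv2.resize(s[145:195,230:390],(640,200))]))
# seated handles: depth above 25 mm, ends on the axis plane, in rest axes
for col,ctr,yaw,r,e in (("red",(.413,.2596),.1918,.0085,72),("blue",(.4122,.3653),.1571,.0105,89),("yellow",(.4074,.147),-.1192,.007,57)):
    uv=np.argwhere(mask(p,col)>0)[:,::-1];P=bydepth(uv,d,c);u=np.array([np.cos(yaw),np.sin(yaw)]);v=np.array([-u[1],u[0]])
    ok=(d[uv[:,1],uv[:,0]]>0)&(P[:,2]>.025)&(P[:,2]<.06)
    Q=onplane(uv[ok],c,.036)[:,:2]-ctr;a,b=Q@u*1e3,Q@v*1e3;k=(abs(b)<r*1e3)&(abs(a)<110);a,b=a[k],b[k];z=P[ok][k][:,2]*1e3
    print(col,"far end",np.percentile(a,99.7).round(1),"want",e,"near",np.percentile(a,.3).round(1),"slope",np.polyfit(a,b,1).round(3),"ztop by y",[np.percentile(z[abs(a-x)<6],80).round(1) for x in (10,25,40)],"want",36+r*1e3)
```

```text
[0.44  0.266 0.414]
red far end 72.7 want 72 near -40.2 slope [-0.023  2.083] ztop by y [np.float64(43.2), np.float64(43.9), np.float64(44.8)] want 44.5
blue far end 89.6 want 89 near -23.6 slope [-0.02   2.539] ztop by y [np.float64(44.8), np.float64(45.0), np.float64(45.8)] want 46.5
yellow far end 56.9 want 57 near -33.4 slope [ 0.005 -0.188] ztop by y [np.float64(42.3), np.float64(42.8), np.float64(43.1)] want 43.0
```

View pics/w9.png

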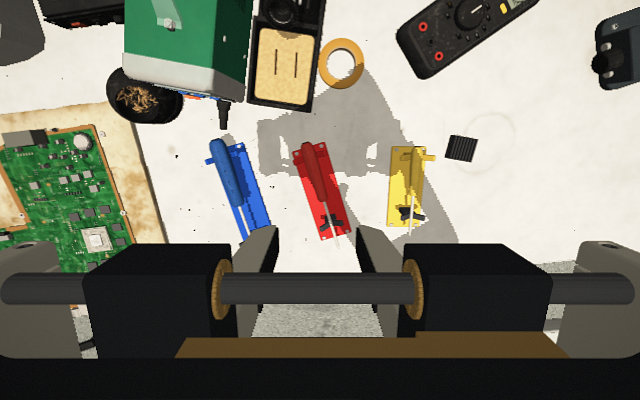

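View pics/s9.png

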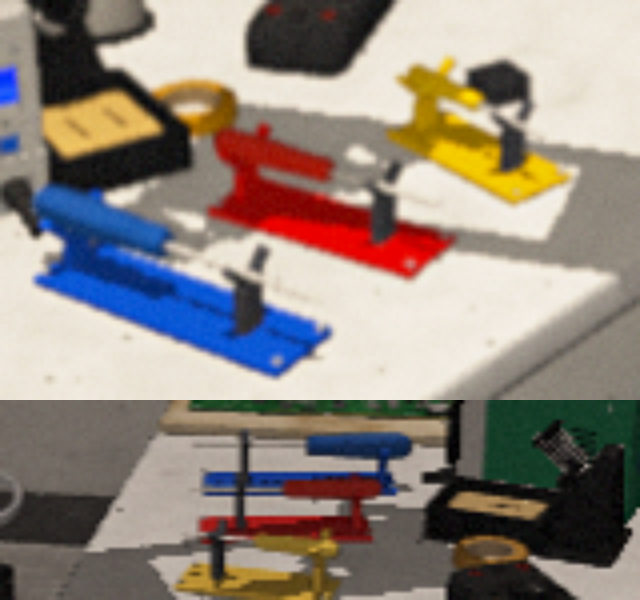

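All three are in their forks. The wrist view shows handles at (225,170), (318,172) and (410,170), the side crop shows them level, and the handle ends are within 1 mm of where they should be. The bystanders weren't touched. I'll hand it in.

```bash
python3 -c "
from plant import robot
print(robot.close_job())"
```

```text
the job is handed in; nothing more can be done
None
```

The red, blue and yellow screwdrivers are each in the rest of their own colour, level and within about 1 mm of centre lengthwise by the final camera check; the bystanders were not touched, and the job was handed in at about 20 s.

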